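Set the portion stop and feed the cheese

ROBOT

A 6-joint arm with a two-finger parallel gripper is mounted at the origin on the work surface. World frame = base frame: x ahead of the robot, y to its left, z up, the work surface at z = 0. Lengths are in mm, angles in degrees, forces in N, time in s.
With the tool pointing down it reaches from about 350 to 850 mm from the base axis. Payload 8.1 kg.
Tool frame: the origin (TCP) lies at the centre of the arm's flange, where the gripper is bolted on; the fingertips stand 173 mm ahead of it and the grasp point (between the pads) lies 155 mm ahead of it; z points along the fingers, y is the line along which they close (so a half turn about z gives the same grasp; the last joint's range is limited). The gripper opens to 85 mm and grips with 20 to 120 N. Pads are 22 mm wide; open, the fingers measure 114 mm over their backs; the gripper's body (76 mm by 85 mm) begins 54 mm behind the grasp point. The pads swing forward as they close: fully open they stand 13 mm farther back than shut.
Start: joints at [64.549, 7.471, 85.268, -0, 87.261, -4.893], TCP at [210.67, 561.805, 404.692] pointing down, gripper open.
Joint ranges: [-169.43, 169.43], [-51.17, 129.36], [1.28, 143.12], [-76.62, 256.62], [0, 156.53], [-152.29, 152.29]. Speed limits (degrees/s): [136.94, 136.94, 159.86, 180, 180, 180].

INTERFACE

Orientations are given as [roll, pitch, yaw] about the fixed x, y, z axes, in that order (R = Rz(yaw) Ry(pitch) Rx(roll)).
In Python, from bench import * gives the robot as it stands.
- The arm moves only by the shell command python3 -m jog 'ROWS' [FORCE]. ROWS is text: rows parted by semicolons, each of 7 numbers parted by spaces: the shift along the tool's x, y, z scaled (see below), then the turn, a rotation vector about the tool's x, y, z scaled (see below), then the closure, from -1 (fully open) to 1 (shut). In form: tx ty tz wx wy wz hand; .... A call has 1 to 5 rows; each row shifts and turns the commanded pose from where the row before left it, along the tool's axes as they then stand; what a row does not reach is not made up. The controller multiplies each number of a shift by 0.1 m and each number of a turn by 60 degrees. A row lasts 1/8 s, in which the tool goes at most 62.5 mm and 10.7 degrees, less where a joint would pass 70% of its speed; a pose out of reach is approached as far as the arm can. A call with a number of a shift or a turn outside -1 to 1 is refused whole. A call with a gripper value outside its range is refused whole. The fingers move at their own pace and stop on an object; FORCE is the grip in N (left out, the last holds). Time passes only in rows, so rows that do not move let the fingers close. It gives the time, the measured TCP pose, the force, the opening and the grip force at its end, in the units of the state.
- sense(): the state, without advancing time (a new reading comes with each control period).
- snapshot(name): name is "side" or "top" or "wrist"; returns a dict with "img" (420x560x3 uint8, red, green, blue), "fx", "fy", "cx", "cy" (pixels), "extrinsics" (4x4, takes a point from camera to world coordinates). Camera axes: x right, y down, z forward; pixel columns grow to the right and rows downward; lengths in mm; the calibration is good to about 2 mm. A picture is of the moment at which its call begins. There is no depth.
- hand_in(): hands the job in; it is judged then, once.
The state is a dict: "time": time; "joint_pos": joint angles; "qd": joint speeds; "joint_efforts": joint torques, N m; "tool_pos": TCP position; "tcp_rot": TCP orientation; "ft_force": force on the tool from outside, world axes, zero at the start; "wrist_torque": the same for the moment, N m; "finger_gap": finger opening in mm; "grip_force": force on a finger pad.
Only numpy, scipy, OpenCV 4.12 (cv2) and the standard library are available. Lean on these libraries where they do the work, as an engineer would, in place of code of your own. Each camera call takes 0.05 s, during which the arm holds its last target. There are 200 camera calls.

TASK

Get the cheese cutter ready for the next portion. With the fingertips push the portion stop along its rail towards the wire, past the first notch, until it clicks into the middle of its three notches (40 mm portions); then push the big block of cheese by its outer end, under the raised wire, until its cut face lies flat against the stop, gently enough that the stop stays in its notch. Only push: do not pinch or lift anything, leave the wire raised and everything else where it is, and finish with the hand clear.

Things in the scene. Friction and masses are not known exactly. Their poses are not given: they have to be found in the camera images.
- board: The cheese cutter: dark wooden board 400 mm long (its y) by 220 mm deep (its x), fixed, top face 26 mm above the counter. Origin: under its centre, at counter level; x points to the far edge with the bow's hinge, y along the rail to the stop's end, z up. A dark groove along x at y = 0 is the wire's line. A steel guide bar 14 mm high lines the cheese's far side: inner face at x = +76 mm, y from -194 to -8 mm.
- mid_notch (a point): Centre of the middle slot in the rail's top, 40 mm above the counter; axes as the board's. The rail is a steel bar 16 mm wide along y at board x = -92 mm (near edge), y from 6 to 186 mm, with three slots 12.5 mm wide, 20 mm apart. The stop is in the middle notch when its plunger is over this slot: its flat face is then 20 mm nearer the wire line than this point (40 mm from the line).
- stop (a joint): Slide of the portion stop. Value = portion thickness (m): distance of its flat face from the wire line along board +y, 0 to 0.135. Starts at 0.085 to 0.125. Notches at 0.060, 0.040 (middle, wanted), 0.020. On plain rail it moves with 1 N; within about 5 mm of a notch's centre it is drawn in, jumping ahead of the finger (the force dips) as its cap drops 3 mm; leaving a notch either way takes about 12 N.
- stop_face (a point): Centre of the stop's flat face, on the wire's side, where the cheese will bear, 48.5 mm above the counter, at board x = 0; axes as the board's. The stop is a steel plate 6 mm thick (from this face along +y), from board x = -75 to +60 mm, its lower edge 1.5 mm and its upper edge 45 mm above the board. Its back, the +y side, is what to push; before and behind it the board is bare for x from -20 to +60 mm.
- stop_cap (a point): Top of the dark round cap on the stop's spring plunger (16 mm wide), 77 mm above the counter on plain rail and 74 mm in a notch. The aluminium carriage under it rides the rail at the plate's near end: board x from -109 to -75 mm, 40 mm long from the stop's face along +y, up to 66 mm above the counter. Axes as the board's.
- cheese_center (a point): Centre (half-way up) of the big block of hard cheese that lies on the board on the side away from the stop: 90 mm (its x) by 120 mm (its y) by 50 mm high, about 0.55 kg, too wide to grasp. Its axes are nearly the board's; it slides on the board with about 2 to 5 N. Its centre is 51 mm above the counter.
- cheese_front (a point): Centre of the block's leading cut face, 60 mm from the block's centre along its +y, 25 mm above the board. Starts 20 to 60 mm short of the wire line.
- wire_bow (a joint): Hinge of the cutting bow at the board's far edge: a steel rod frame with the wire and a wooden handle, standing raised over the far edge in the plane y = 0, up to 0.25 m above the counter, leaning back. 0 = wire down in the groove, 1.95 rad = raised (it rests there). To be left raised.
- knife: Bystander: cheese knife, 190 mm long, lying on the near part of the board beside the block; origin under the front of its handle, on the board; wooden handle (18 mm thick, 100 mm) along its +y, blade along -y.
- wineglass: Bystander: wine glass 180 mm high, 74 mm wide; origin under its foot.
- ramekin: Bystander: white china bowl 84 mm wide, 45 mm high; origin under its centre.
- honey_jar: Bystander: jar 66 mm wide, 85 mm high; origin under its centre.
- pepper_mill: Bystander: wooden pepper mill 54 mm wide, 152 mm high; origin under its centre.
- rind_wedge: Bystander: small leftover piece of cheese on the counter, 55 x 90 x 40 mm high; origin under its centre.
- side_plate: Bystander: white plate 150 mm wide, 16 mm high; origin under its centre.
Mind the look-alikes: they are no part of the job. What is shaped like the part that bears cheese_center but black or turquoise is not meant.

How it is judged:
By the outcome, as a careful person would: the job done as asked, in the order asked, and still so for the second after the job is handed in, with the robot touching nothing.
It also fails if it takes over 54 s, if anything falls off the work surface, if the arm or the gripper's body presses on something with over 40 N, if the wrist force passes 120 N, or if a joint passes its speed limit or range.

## Working session

There is one attempt and no reset: what is moved stays moved. The work goes in short steps, Python scripts to look and compute and a shell command to move; the robot and the scene stay as the last step left them, time stands still between calls to the robot, and variables do not carry over. Pictures are saved under pics/ and viewed, at most 13 in all, crops included, and the job is handed in when it is done.

```bash
mkdir -p pics; python3 - <<'E'
from bench import *
import cv2, numpy as np
for n in ("top","side"):
    s=snapshot(n); cv2.imwrite(f"pics/{n}0.png",s["img"][:,:,::-1]); np.savez(f"pics/{n}0.npz",**s)
    print(n,s["fx"],s["fy"],s["cx"],s["cy"],np.round(s["extrinsics"],3).tolist())
st=sense(); print({k:np.round(v,3).tolist() for k,v in st.items()})
E
```

```text
top 467.6801843626696 467.6801843626696 285.2183933907614 212.14882094527204 [[-0.092, -0.972, 0.218, 270.332], [-0.996, 0.089, -0.022, -15.063], [0.002, -0.219, -0.976, 1295.854], [0.0, 0.0, 0.0, 1.0]]
side 475.70697780990764 475.70697780990764 284.4001534485437 211.853589885282 [[0.913, -0.275, 0.301, 101.133], [-0.408, -0.624, 0.667, -1035.13], [0.005, -0.732, -0.681, 1102.117], [0.0, 0.0, 0.0, 1.0]]
{'time': 0.1, 'joint_pos': [64.55, 7.51, 85.322, 0.002, 87.261, -4.894], 'qd': [-0.061, -0.165, -0.103, 0.056, -0.059, 0.077], 'joint_efforts': [0.002, -57.096, -50.194, -0.0, 0.008, 0.0], 'tool_pos': [210.573, 561.621, 403.765], 'tcp_rot': [-179.907, -0.01, 159.443], 'ft_force': [0.411, -1.039, 0.141], 'wrist_torque': [-0.024, 0.043, 0.002], 'grip_force': 0.0, 'finger_gap': 85.462}
```

View pics/top0.png

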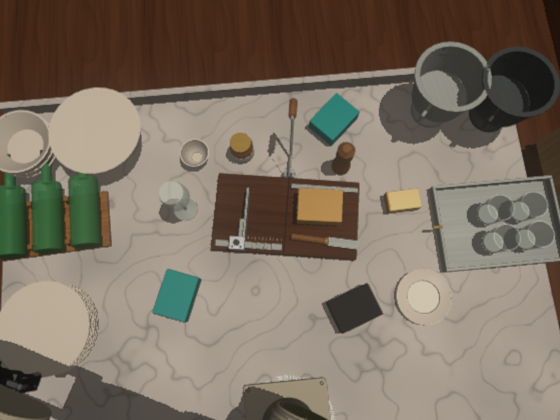

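View pics/side0.png

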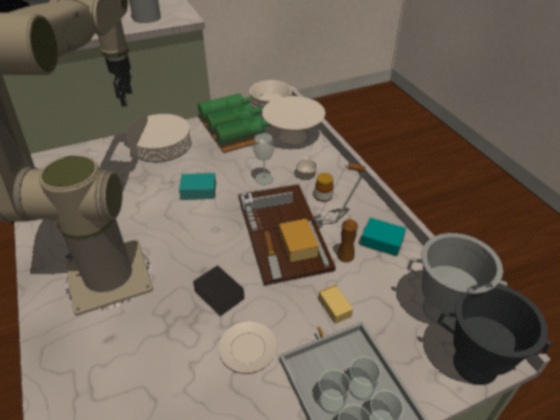

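The top view shows the board at cols 211–360, rows 174–259. The orange block is around (320,206), the stop plate around (244,213), the cap around (237,242), the knife near (325,240) and the raised bow near (290,140). I'll zoom in on it.

```bash
python3 - <<'E'
import cv2, numpy as np
a=cv2.imread("pics/top0.png")[165:267,205:367]; b=cv2.imread("pics/side0.png")[180:285,230:345]
a=cv2.resize(a,None,fx=4.9,fy=4.9,interpolation=cv2.INTER_CUBIC)
a=cv2.convertScaleAbs(a,alpha=1.5,beta=10)
print(a.shape);cv2.imwrite("pics/ta.png",a)
b=cv2.resize(b,None,fx=5.6,fy=5.6,interpolation=cv2.INTER_CUBIC); cv2.imwrite("pics/sa.png",cv2.convertScaleAbs(b,alpha=1.5,beta=10))
E
```

```text
(500, 794, 3)
```

View pics/ta.png

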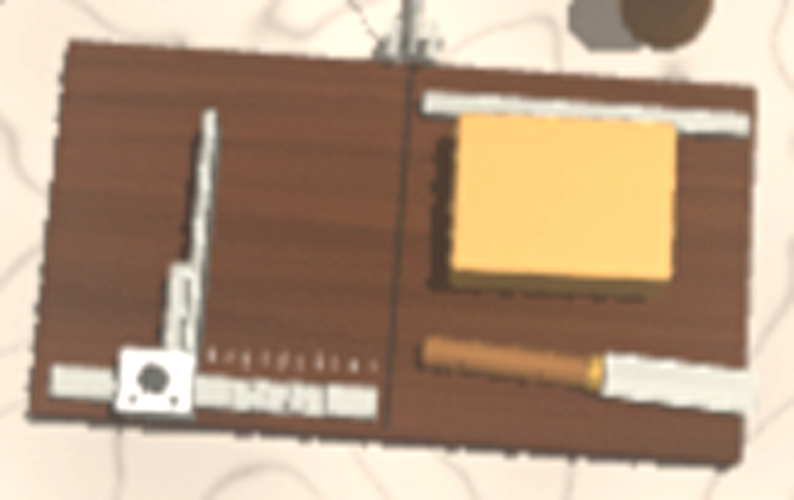

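View pics/sa.png

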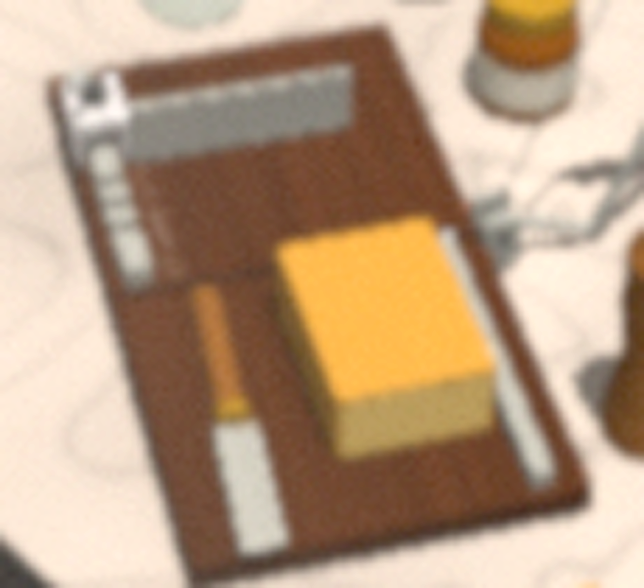

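The crop of the top view gives these points. Board corners: (72,42), (755,88), (742,460) and (30,415). Groove: (411,65) to (387,425). Block top: (460,113), (676,124), (672,278) and (452,270). Cap: (153,377). The plate's top edge runs from (210,110) to (195,350). The side crop agrees with all of this, and nothing stands behind the stop.

```bash
cat > h.py <<'E'
import numpy as np, cv2
def ray(s,uv,z):
    E=np.array(s["extrinsics"]); uv=np.atleast_2d(uv).astype(float)
    d=np.c_[(uv[:,0]-s["cx"])/s["fx"],(uv[:,1]-s["cy"])/s["fy"],np.ones(len(uv))]@E[:3,:3].T
    return E[:3,3]+d*((z-E[2,3])/d[:,2])[:,None]
def toB(p,B): # world->board ; B=(x,y,yaw deg)
    c,s=np.cos(np.radians(B[2])),np.sin(np.radians(B[2])); q=np.atleast_2d(p)[:,:2]-B[:2]
    return q@np.array([[c,-s],[s,c]])
def toW(p,B):
    c,s=np.cos(np.radians(B[2])),np.sin(np.radians(B[2]))
    return np.atleast_2d(p)[:,:2]@np.array([[c,s],[-s,c]])+B[:2]
E
python3 - <<'E'
from h import *
from scipy.optimize import least_squares
T=np.load("pics/top0.npz"); S=np.load("pics/side0.npz")
ta=lambda p:(np.array(p)+.5)/4.9-.5+[205,165]
sa=lambda p:(np.array(p)+.5)/5.6-.5+[230,180]
M=np.array([[110,200],[110,-200],[-110,-200],[-110,200.]])
bt=ray(T,ta([(72,42),(755,88),(742,457),(30,413)]),26)
# side: far/stop, far/cheese, near/stop visible (top face)
bs=ray(S,sa([(387,25),(588,490),(192,572),(50,80)]),26)
for n,b in (("top",bt),("side",bs)):
    f=least_squares(lambda v:(toW(M,v)-b[:,:2]).ravel(),[*b[:,:2].mean(0),0])
    print(n,f.x.round(2),np.round(f.fun.reshape(-1,2),1).tolist())
    B=f.x
    if n=="top":
        c=ray(T,ta([(460,113),(676,124),(672,278),(452,270)]),76)
        print("cheese",toB(c,B).round(1).tolist()); print("cap",toB(ray(T,ta([(153,377)]),77),B).round(1))
        print("plate top",toB(ray(T,ta([(210,110),(195,350)]),71),B).round(1).tolist())
        print("groove",toB(ray(T,ta([(411,65),(387,425)]),26),B).round(1).tolist())
    else:
        c=ray(S,sa([(434,217),(492,372),(338,400),(279,247)]),76)
        print("cheese",toB(c,B).round(1).tolist()); print("cap",toB(ray(S,sa([(93,92)]),77),B).round(1))
        print("plate top",toB(ray(S,sa([(352,66),(125,103)]),71),B).round(1).tolist())
    w=c[:,:2]; e=w[0]-w[1]; print("cheese world",w.mean(0).round(1),"yaw",np.degrees(np.arctan2(-e[0],e[1])).round(2))
    # knife, others
E
```

```text
top [546.14 -45.16  -9.14] [[2.3, 2.6], [2.5, -2.2], [-3.7, -1.4], [-1.1, 1.0]]
cheese [[66.7, -28.9], [68.5, -148.2], [-18.3, -149.5], [-22.0, -30.0]]
cap [[-91.7 126.7]]
plate top [[60.4, 109.4], [-74.5, 106.1]]
groove [[107.6, 0.4], [-102.0, 0.0]]
cheese world [ 555.4 -137. ] yaw -8.28
side [542.38 -48.09  -9.55] [[1.8, 1.4], [2.6, -3.2], [-2.6, -0.3], [-1.8, 2.2]]
cheese [[70.7, -27.2], [66.7, -147.6], [-16.8, -146.8], [-18.9, -29.1]]
cap [[-93.1 122.4]]
plate top [[61.9, 114.6], [-75.8, 115.0]]
cheese world [ 552.9 -138.8] yaw -11.42
```

The board frame is about (544.5, −46.5), yaw −9.3°. The stop's face is at about y = 105, and the block's centre at about board (24, −89). First I'll turn the tool so that tool x lies along board y and tool y along board x.

```bash
python3 -m jog '0 0 0 0 0 0.164 1;0 0 0 0 0 0.164 1;0 0 0 0 0 0.164 1;0 0 0 0 0 0.164 1;0 0 0 0 0 0.164 1' 20; python3 -m jog '0 0 0 0 0 0.164 1;0 0 0 0 0 0.164 1;0 0 0 0 0 0.164 1;0 0 0 0 0 0 1'; python3 -c "
from bench import *
s=sense();print(s['time'],s['tool_pos'],s['tcp_rot'],s['joint_pos'])"
```

```text
time: 0.72
tool_pos: [210.6, 561.7, 404.0]
tcp_rot: [-180.0, 0.0, 109.9]
ft_force: [-0.4, -0.5, 0.2]
finger_gap: 0.2
grip_force: 0.0
time: 1.23
tool_pos: [210.6, 561.7, 404.2]
tcp_rot: [-180.0, 0.1, 80.8]
ft_force: [-0.1, 0.1, 0.2]
finger_gap: 0.2
grip_force: 0.0
1.225 [210.6103937  561.70674489 404.16404495] [-1.79986774e+02  5.11483733e-02  8.07833901e+01] [ 6.45510461e+01  7.49387923e+00  8.52981537e+01 -1.60116012e-03
  8.72607734e+01  7.37677391e+01]
```

Next I'll travel to board (20,145) at this height and take a wrist-camera look there.

```bash
python3 -m jog '-0.4 0.448 0 0 0 0 1;-0.4 0.448 0 0 0 0 1;-0.4 0.448 0 0 0 0 1;-0.4 0.448 0 0 0 0 1;-0.4 0.448 0 0 0 0 1'; python3 -m jog '-0.4 0.448 0 0 0 0 1;-0.4 0.448 0 0 0 0 1;-0.4 0.448 0 0 0 0 1;-0.4 0.448 0 0 0 0 1;-0.4 0.448 0 0 0 0 1';python3 -m jog '0 0 0 0 0 0 1; 0 0 0 0 0 0 1'; python3 - <<'E'
from bench import *
from h import *
s=snapshot("wrist"); cv2.imwrite("pics/w1.png",s["img"][:,:,::-1]); np.savez("pics/w1.npz",**s)
t=sense(); print(t["tcp_rot"],toB(t["tool_pos"],(544.5,-46.5,-9.3)))
E
```

```text
time: 1.85
tool_pos: [400.3, 326.6, 404.6]
tcp_rot: [180.0, -0.0, 81.0]
ft_force: [1.3, 0.3, 0.7]
finger_gap: -0.1
grip_force: 0.0
time: 2.48
tool_pos: [589.3, 93.1, 404.6]
tcp_rot: [180.0, -0.0, 81.0]
ft_force: [0.3, 0.4, 0.2]
finger_gap: -0.0
grip_force: 0.0
time: 2.72
tool_pos: [588.2, 94.7, 404.2]
tcp_rot: [-179.9, -0.0, 80.8]
ft_force: [-0.2, 0.7, -0.1]
finger_gap: 0.0
grip_force: 0.0
[-1.79955261e+02 -1.36155960e-02  8.08637042e+01] [[ 19.94688078 147.02583657]]
```

View pics/w1.png

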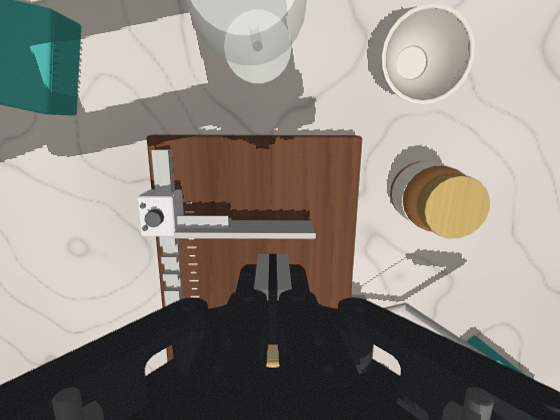

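The wrist view shows the board's stop end at row 136 (x edges at cols 149–361), the plate's front top edge at about row 238 (cols 177–315), the cap at (153,217) and shut fingertips at (272,258). The wine glass, ramekin and jar lie outside the board.

```bash
python3 - <<'E'
from h import *
W=np.load("pics/w1.npz"); B=(544.5,-46.5,-9.3)
r=lambda p,z:toB(ray(W,p,z),B).round(1).tolist()
print("cam",W["extrinsics"][:3,3].round(1),toB(W["extrinsics"][:3,3],B))
print("board end corners",r([(149,136),(361,136)],26),"cap",r([(153,217)],77))
print("plate top front/back edge",r([(200,237.5),(315,237.5),(240,221),(312,221)],71))
print("carriage",r([(140,195),(140,233),(178,233)],66),"rail end",r([(153,150),(172,150)],40))
# slots
im=W["img"].astype(float).mean(2); print(np.c_[np.arange(234,304),im[234:304,165:176].mean(1).round()].astype(int)[:,1].tolist())
E
```

```text
cam [600.3 159.6 373.8] [[ 21.76524513 212.38570375]]
board end corners [[-103.3, 200.4], [110.8, 201.1]] cap [[-88.1, 129.7]]
plate top front/back edge [[-47.3, 107.9], [62.3, 108.3], [-8.8, 124.4], [58.9, 124.6]]
carriage [[-102.4, 147.9], [-106.1, 110.5], [-69.4, 110.7]] rail end [[-95.6, 187.5], [-77.0, 187.6]]
[227, 218, 200, 198, 193, 189, 190, 191, 192, 193, 193, 197, 202, 202, 202, 202, 202, 205, 180, 131, 102, 96, 89, 189, 203, 202, 201, 201, 201, 201, 201, 201, 201, 202, 203, 175, 129, 101, 97, 90, 165, 198, 202, 200, 201, 201, 199, 194, 191, 190, 190, 182, 145, 110, 97, 95, 90, 189, 203, 201, 201, 201, 201, 201, 201, 201, 201, 193, 164, 127]
```

```bash
python3 -m jog '0 0 0.475 0 0 0 1;0 0 0.475 0 0 0 1;0 0 0.475 0 0 0 1;0 0 0.475 0 0 0 1;0 0 0 0 0 0 1'; python3 -m jog '-0.04 0 0 0 0 0 1;-0.04 0 0 0 0 0 1;-0.04 0 0 0 0 0 1;0 0 0 0 0 0 1'; python3 -c "
from bench import *;from h import *
t=sense();print(t['ft_force'],toB(t['tool_pos'],(544.5,-46.5,-9.3)))"
```

```text
time: 3.4
tool_pos: [585.1, 96.1, 210.3]
tcp_rot: [-179.5, 0.1, 80.9]
ft_force: [-0.4, -0.3, 0.3]
finger_gap: -0.2
grip_force: 0.0
time: 3.9
tool_pos: [586.8, 82.5, 215.8]
tcp_rot: [179.9, -0.0, 80.7]
ft_force: [0.4, -0.2, -0.2]
finger_gap: 0.2
grip_force: 0.0
[ 0.44749813 -0.23836772 -0.20905505] [[ 20.85673321 134.15027857]]
```

```bash
for i in 1; do :; done; python3 -m jog '-0.05 0 0 0 0 0 1;-0.05 0 0 0 0 0 1;-0.05 0 0 0 0 0 1' | grep -E 'pos|force'; python3 -m jog '-0.05 0 0 0 0 0 1;-0.05 0 0 0 0 0 1;-0.05 0 0 0 0 0 1'| grep -E 'pos|force'; python3 - <<'E'
from bench import *;from h import *
s=snapshot("top"); cv2.imwrite("pics/t2.png",s["img"][:,:,::-1])
s=snapshot("wrist"); cv2.imwrite("pics/w2.png",s["img"][:,:,::-1]); np.savez("pics/w2.npz",**s)
t=sense();print(t['ft_force'],toB(t['tool_pos'],(544.5,-46.5,-9.3)))
E
```

```text
tool_pos: [583.9, 68.2, 214.7]
ft_force: [0.9, 3.6, 0.3]
grip_force: 2.1
tool_pos: [581.5, 53.2, 214.7]
ft_force: [0.3, 3.1, -0.0]
grip_force: 2.1
[0.62324267 0.24429936 0.54403373] [[ 20.44276073 103.66715277]]
```

View pics/w2.png

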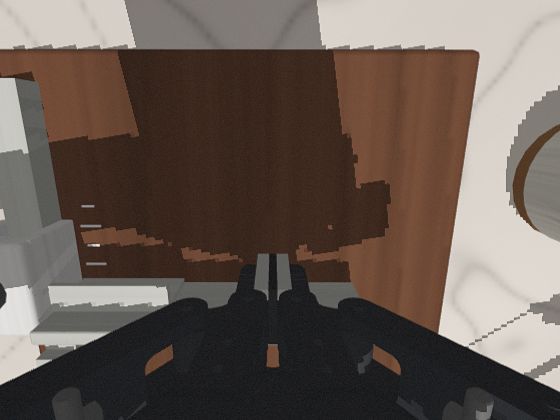

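The fingertips bear on the plate's back at (272,285) and the stop is moving; the cap is at the left image border (0,295). I'll push on in smaller steps, watching the force.

```bash
python3 -m jog '-0.04 0 0 0 0 0 1;-0.04 0 0 0 0 0 1;-0.04 0 0 0 0 0 1' | grep -E 'pos|ft_force'; for k in 1; do python3 -m jog '-0.02 0 0 0 0 0 1;-0.02 0 0 0 0 0 1'| grep -E 'pos|ft_force'; done; python3 -m jog '-0.02 0 0 0 0 0 1;-0.02 0 0 0 0 0 1'| grep -E 'pos|ft_force';  python3 -m jog '-0.02 0 0 0 0 0 1'| grep -E 'pos|ft_force'; python3 -m jog '-0.02 0 0 0 0 0 1'| grep -E 'pos|ft_force'; python3 - <<'E'
from bench import *;from h import *
t=sense();print(t['ft_force'],toB(t['tool_pos'],(544.5,-46.5,-9.3)))
E
```

```text
tool_pos: [579.6, 41.4, 214.7]
ft_force: [1.8, 3.8, -1.2]
tool_pos: [578.9, 37.5, 214.7]
ft_force: [0.5, 3.6, -1.9]
tool_pos: [578.3, 33.2, 214.7]
ft_force: [-0.3, -0.0, -0.5]
tool_pos: [578.0, 31.2, 214.7]
ft_force: [0.1, 0.2, 0.4]
tool_pos: [577.7, 29.3, 214.7]
ft_force: [0.1, 0.5, -0.1]
[ 0.14205671  0.53719796 -0.14442161] [[20.47982014 80.17329345]]
```

The force dipped at hand y of about 86, so the stop has dropped into the first notch (60 mm). I'll continue in 1 mm steps.

```bash
for r in 1; do python3 -m jog '-0.01 0 0 0 0 0 1'| grep -E 'pos|ft_force'; done; python3 -m jog '-0.01 0 0 0 0 0 1'| grep -E 'pos|ft_force'; python3 -m jog '-0.01 0 0 0 0 0 1'| grep -E 'pos|ft_force'; python3 -m jog '-0.01 0 0 0 0 0 1'| grep -E 'pos|ft_force'; python3 -m jog '-0.01 0 0 0 0 0 1'| grep -E 'pos|ft_force';  python3 - <<'E'
from bench import *;from h import *
t=sense();print(t['ft_force'],toB(t['tool_pos'],(544.5,-46.5,-9.3)))
E
```

```text
tool_pos: [577.5, 28.4, 214.7]
ft_force: [0.4, -0.2, 0.2]
tool_pos: [577.3, 27.6, 214.7]
ft_force: [-0.8, 1.6, 0.1]
tool_pos: [577.3, 27.2, 214.7]
ft_force: [1.5, 6.8, -0.5]
tool_pos: [577.2, 26.8, 214.7]
ft_force: [2.4, 9.6, -1.9]
tool_pos: [577.1, 26.4, 214.7]
ft_force: [2.9, 13.4, -1.5]
[ 2.94759167 13.39075839 -1.46995578] [[20.37220246 77.20952654]]
```

In the notch, contact is at hand y of about 78.4, which is an offset of 18.4. The force is now near breakaway. The next click is expected at hand y of about 63.5, with contact again at about 58.4.

```bash
python3 -m jog '-0.01 0 0 0 0 0 1'| grep -E 'pos|ft_force'; python3 -m jog '-0.01 0 0 0 0 0 1'| grep -E 'pos|ft_force'; python3 -m jog '-0.01 0 0 0 0 0 1'| grep -E 'pos|ft_force'; python3 -m jog '-0.01 0 0 0 0 0 1'| grep -E 'pos|ft_force'; python3 - <<'E'
from bench import *;from h import *
t=sense();print(t['ft_force'],toB(t['tool_pos'],(544.5,-46.5,-9.3)))
E
```

```text
tool_pos: [577.0, 26.0, 214.8]
ft_force: [3.9, 17.2, -2.4]
tool_pos: [576.9, 25.3, 214.8]
ft_force: [4.5, 15.0, -2.6]
tool_pos: [576.7, 23.9, 214.8]
ft_force: [3.0, 11.8, -1.3]
tool_pos: [576.4, 22.3, 214.8]
ft_force: [2.2, 6.7, -0.8]
[ 2.23225839  6.70353898 -0.83558611] [[20.35425458 73.04984638]]
```

```bash
python3 -m jog '-0.01 0 0 0 0 0 1;-0.01 0 0 0 0 0 1'| grep -E 'pos|ft_force'; python3 -m jog '-0.01 0 0 0 0 0 1;-0.01 0 0 0 0 0 1'| grep -E 'pos|ft_force'; python3 -m jog '-0.01 0 0 0 0 0 1;-0.01 0 0 0 0 0 1'| grep -E 'pos|ft_force'; python3 -m jog '-0.01 0 0 0 0 0 1'| grep -E 'pos|ft_force'; python3 - <<'E'
from bench import *;from h import *
t=sense();print(t['ft_force'],toB(t['tool_pos'],(544.5,-46.5,-9.3)))
E
```

```text
tool_pos: [575.9, 19.2, 214.7]
ft_force: [0.8, 3.6, -0.3]
tool_pos: [575.6, 16.8, 214.7]
ft_force: [0.7, 3.6, 0.4]
tool_pos: [575.2, 14.6, 214.7]
ft_force: [0.8, 1.4, 0.7]
tool_pos: [575.0, 13.6, 214.7]
ft_force: [1.1, 0.4, -0.2]
[ 1.08975697  0.35781424 -0.18287983] [[20.44166938 64.20625607]]
```

```bash
python3 -m jog '-0.01 0 0 0 0 0 1;-0.01 0 0 0 0 0 1'| grep -E 'pos|ft_force'; python3 -m jog '-0.01 0 0 0 0 0 1'| grep -E 'pos|ft_force'; python3 -m jog '0.1 0 0 0 0 0 1;0.3 0 0 0 0 0 1;0.2 0 -0.4 0 0 0 1;0 0 -0.6 0 0 0 1;0 0 -0.6 0 0 0 1';python3 -m jog '0 0 -0.3 0 0 0 1;0 0 0 0 0 0 1'; python3 - <<'E'
from bench import *;from h import *
t=sense();print(t['tcp_rot'],toB(t['tool_pos'],(544.5,-46.5,-9.3)))
s=snapshot("wrist"); cv2.imwrite("pics/w3.png",s["img"][:,:,::-1]); np.savez("pics/w3.npz",**s)
E
```

```text
tool_pos: [574.7, 11.6, 214.7]
ft_force: [-0.4, -0.3, -0.2]
tool_pos: [574.6, 10.7, 214.7]
ft_force: [-0.2, -0.2, -0.6]
time: 8.88
tool_pos: [584.0, 71.3, 376.0]
tcp_rot: [-179.9, 0.0, 80.8]
ft_force: [1.5, -0.2, 0.4]
finger_gap: 0.1
grip_force: 0.0
time: 9.12
tool_pos: [585.1, 70.9, 408.8]
tcp_rot: [179.6, -0.1, 80.8]
ft_force: [0.0, -0.3, 0.3]
finger_gap: -0.0
grip_force: 0.0
[ 1.79613680e+02 -8.36797512e-02  8.07509618e+01] [[ 21.10852453 122.38683396]]
```

View pics/w3.png

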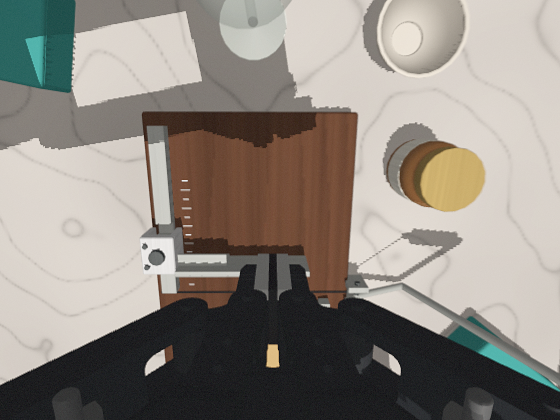

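The stop now stands near the groove. The cap is at (156,257), the carriage spans rows 231–273, the groove is at row 292 and the board's end edge is at row 113.

```bash
python3 - <<'E'
from h import *
W=np.load("pics/w3.npz"); B=(544.5,-46.5,-9.3)
r=lambda p,z:toB(ray(W,p,z),B).round(1).tolist()
print("end",r([(143,113),(357,113)],26),"groove",r([(200,292)],26),"cap",r([(156,257)],74),"carr rear/front",r([(160,231),(160,272)],66),"plate front",r([(200,275),(220,275)],71))
E
```

```text
end [[-104.7, 199.4], [110.5, 199.8]] groove [[-58.3, 1.0]] cap [[-87.9, 64.1]] carr rear/front [[-84.5, 88.0], [-88.2, 44.6]] plate front [[-47.0, 43.6], [-27.1, 43.6]]
```

The stop is in the middle notch: the jump came 20 mm after the first one, and the face measures about 40–43. Next I'll go over the block's outer end with the fingers part open (about 50 mm), so that two points keep the block square.

```bash
python3 -m jog '-0.604 0.006 0 0 0 0 -0.18;-0.604 0.006 0 0 0 0 -0.18;-0.604 0.006 0 0 0 0 -0.18;-0.604 0.006 0 0 0 0 -0.18;-0.604 0.006 0 0 0 0 -0.18';python3 -m jog '0 0 0 0 0 0 -0.18;0 0 0 0 0 0 -0.18'; python3 - <<'E'
from bench import *;from h import *
t=sense();print(t['finger_gap'],t['tool_pos'],t['tcp_rot'],toB(t['tool_pos'],(544.5,-46.5,-9.3)))
s=snapshot("wrist"); cv2.imwrite("pics/w4.png",s["img"][:,:,::-1]); np.savez("pics/w4.npz",**s)
E
```

```text
time: 9.8
tool_pos: [537.7, -229.7, 402.2]
tcp_rot: [-179.8, -0.1, 80.7]
ft_force: [0.2, -0.5, -0.3]
finger_gap: 50.2
grip_force: 0.0
time: 10.05
tool_pos: [538.3, -228.0, 402.7]
tcp_rot: [-179.8, -0.1, 80.7]
ft_force: [0.2, 1.1, 0.6]
finger_gap: 50.5
grip_force: 0.0
50.45129831746024 [ 538.32683175 -228.04397689  402.7329777 ] [-1.79838339e+02 -8.95743588e-02  8.06728220e+01] [[  23.24617398 -180.15531895]]
```

View pics/w4.png

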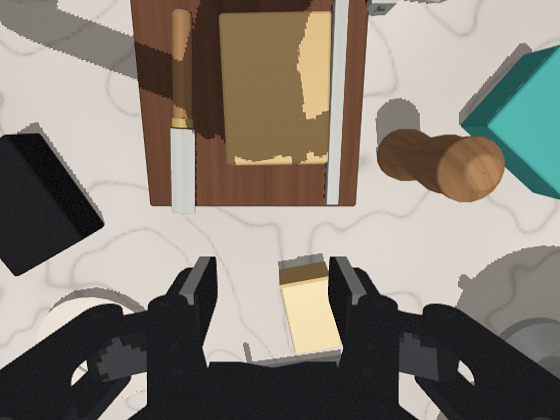

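The block's outer end is at row 165 (cols 227–330) and the board end at row 206. The knife lies at cols 172–196, clear of the fingers, and the rind wedge at (305,300) is beyond the board.

```bash
python3 - <<'E'
from h import *
W=np.load("pics/w4.npz"); B=(544.5,-46.5,-9.3)
r=lambda p,z:toB(ray(W,p,z),B).round(1).tolist()
print("cheese top outer",r([(228,165),(329,163)],76),"front",r([(219,14),(331,11)],76),"board end",r([(150,206),(356,206)],26),"wedge",r([(280,268),(325,262)],40),"knife",r([(196,130),(196,212)],28),"guide",r([(327,203)],40))
E
```

```text
cheese top outer [[-15.1, -148.5], [73.7, -146.7]] front [[-18.2, -29.9], [70.0, -27.8]] board end [[-106.3, -197.7], [112.5, -197.5]] wedge [[32.0, -262.6], [79.9, -255.6]] knife [[-52.3, -119.3], [-57.3, -203.7]] guide [[79.3, -191.0]]
```

```bash
python3 -m jog '0 0 0.465 0 0 0 -0.18;0 0 0.465 0 0 0 -0.18;0 0 0.465 0 0 0 -0.18;0 0 0.465 0 0 0 -0.18;0 0 0 0 0 0 -0.18' | grep -E 'pos|ft'; python3 -m jog '-0.0 0 0 0 0 0 -0.18;0.04 0 0 0 0 0 -0.18;0.04 0 0 0 0 0 -0.18;0.04 0 0 0 0 0 -0.18'| grep -E 'pos|ft';python3 -m jog '0.03 0 0 0 0 0 -0.18;0.03 0 0 0 0 0 -0.18;0.03 0 0 0 0 0 -0.18'| grep -E 'pos|ft';python3 -m jog '0.03 0 0 0 0 0 -0.18;0.03 0 0 0 0 0 -0.18;0.03 0 0 0 0 0 -0.18'| grep -E 'pos|ft'; python3 - <<'E'
from bench import *;from h import *
t=sense();print(t['finger_gap'],t['ft_force'],t['wrist_torque'],t['tcp_rot'],toB(t['tool_pos'],(544.5,-46.5,-9.3)))
E
```

```text
tool_pos: [536.7, -225.4, 213.9]
ft_force: [-0.9, -0.1, 0.6]
tool_pos: [540.9, -216.4, 219.8]
ft_force: [-0.3, 0.7, -0.6]
tool_pos: [541.9, -207.5, 218.6]
ft_force: [-1.8, -3.8, -0.4]
tool_pos: [543.4, -198.8, 218.6]
ft_force: [-0.3, -3.4, -1.3]
50.14327512693194 [-0.30664358 -3.39183429 -1.31292726] [-0.45211537  0.05814126 -0.04930086] [1.79996931e+02 8.39878241e-03 8.07057512e+01] [[  23.51687385 -150.45946104]]
```

The block slides at about 3.5 N. It has about 58 mm to go, so flush is expected at hand y of about −92.5.

```bash
python3 -m jog '0.04 0 0 0 0 0 -0.18;0.04 0 0 0 0 0 -0.18;0.04 0 0 0 0 0 -0.18;0.04 0 0 0 0 0 -0.18;0.04 0 0 0 0 0 -0.18'| grep -E 'pos|ft';python3 -m jog '0.04 0 0 0 0 0 -0.18;0.04 0 0 0 0 0 -0.18;0.04 0 0 0 0 0 -0.18;0.04 0 0 0 0 0 -0.18;0.04 0 0 0 0 0 -0.18'| grep -E 'pos|ft';python3 -m jog '0.02 0 0 0 0 0 -0.18;0.02 0 0 0 0 0 -0.18;0.02 0 0 0 0 0 -0.18'| grep -E 'pos|ft'; python3 - <<'E'
from bench import *;from h import *
t=sense();print(t['finger_gap'],t['ft_force'],t['wrist_torque'],t['tcp_rot'],toB(t['tool_pos'],(544.5,-46.5,-9.3)))
s=snapshot("wrist"); cv2.imwrite("pics/w5.png",s["img"][:,:,::-1]); np.savez("pics/w5.npz",**s)
s=snapshot("top"); a=s["img"][150:270,200:370,::-1]; cv2.imwrite("pics/t5.png",cv2.convertScaleAbs(cv2.resize(a,None,fx=4.5,fy=4.5,interpolation=cv2.INTER_CUBIC),alpha=1.5))
E
```

```text
tool_pos: [546.6, -178.7, 218.6]
ft_force: [0.1, -3.2, -1.6]
tool_pos: [549.9, -159.0, 218.6]
ft_force: [0.3, -2.6, -2.1]
tool_pos: [550.8, -153.3, 218.7]
ft_force: [-0.8, -2.8, -2.1]
50.14994339188088 [-0.75702314 -2.82484999 -2.05674256] [-0.37968749  0.12492544 -0.01421905] [1.79998264e+02 2.20908358e-03 8.07171419e+01] [[  23.5137743  -104.40504058]]
```

View pics/w5.png

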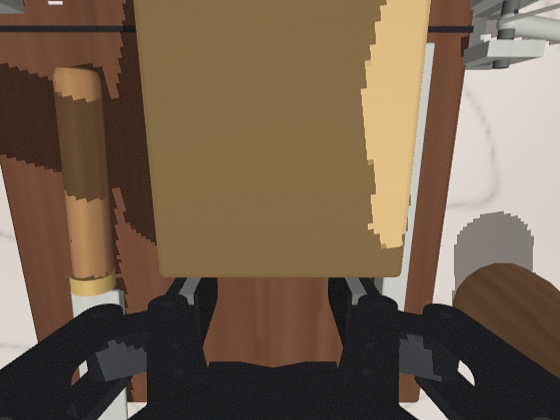

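The block's outer edge is level at row 276 with both fingers bearing on it, and its side is clear of the guide bar. The last 12 mm go slowly, watching the force.

```bash
python3 -m jog '0.015 0 0 0 0 0 -0.18;0.015 0 0 0 0 0 -0.18;0.015 0 0 0 0 0 -0.18;0.015 0 0 0 0 0 -0.18'| grep -E 'pos|ft';python3 -m jog '0.01 0 0 0 0 0 -0.18;0.01 0 0 0 0 0 -0.18'| grep -E 'pos|ft';python3 -m jog '0.007 0 0 0 0 0 -0.18;0.007 0 0 0 0 0 -0.18'| grep -E 'pos|ft'; python3 - <<'E'
from bench import *;from h import *
t=sense();print(t['wrist_torque'],toB(t['tool_pos'],(544.5,-46.5,-9.3)))
E
```

```text
tool_pos: [551.8, -147.4, 218.8]
ft_force: [-0.6, -3.0, -1.5]
tool_pos: [552.2, -145.5, 218.8]
ft_force: [-0.4, -3.7, 0.3]
tool_pos: [552.4, -144.2, 218.8]
ft_force: [-0.3, -3.9, 0.6]
[-0.50666142  0.10080182 -0.04560364] [[ 23.5426805 -95.0984547]]
```

```bash
python3 -m jog '0.005 0 0 0 0 0 -0.18;0.005 0 0 0 0 0 -0.18'| grep -E 'pos|ft';python3 -m jog '0.005 0 0 0 0 0 -0.18;0.005 0 0 0 0 0 -0.18'| grep -E 'pos|ft';python3 - <<'E'
from bench import *;from h import *
t=sense();print(t['wrist_torque'],toB(t['tool_pos'],(544.5,-46.5,-9.3)))
E
```

```text
tool_pos: [552.5, -143.2, 218.8]
ft_force: [-0.1, -3.7, -0.0]
tool_pos: [552.7, -142.2, 218.8]
ft_force: [-0.7, -4.0, -0.4]
[-0.6338288   0.11469251  0.03252781] [[ 23.56542703 -93.07702278]]
```

```bash
python3 -m jog '0.005 0 0 0 0 0 -0.18;0.005 0 0 0 0 0 -0.18'| grep -E 'pos|ft';python3 -m jog '0.005 0 0 0 0 0 -0.18'| grep -E 'pos|ft';python3 - <<'E'
from bench import *;from h import *
t=sense();print(t['wrist_torque'],toB(t['tool_pos'],(544.5,-46.5,-9.3)))
s=snapshot("side"); cv2.imwrite("pics/s6.png",cv2.convertScaleAbs(cv2.resize(s["img"][180:285,230:345,::-1],None,fx=5.6,fy=5.6,interpolation=cv2.INTER_CUBIC),alpha=1.5))
E
```

```text
tool_pos: [552.9, -141.2, 218.8]
ft_force: [-1.2, -4.5, -0.0]
tool_pos: [552.9, -140.7, 218.8]
ft_force: [-0.7, -5.1, -0.0]
[-0.65104336  0.11419381 -0.01596932] [[ 23.55124866 -91.55550871]]
```

View pics/s6.png

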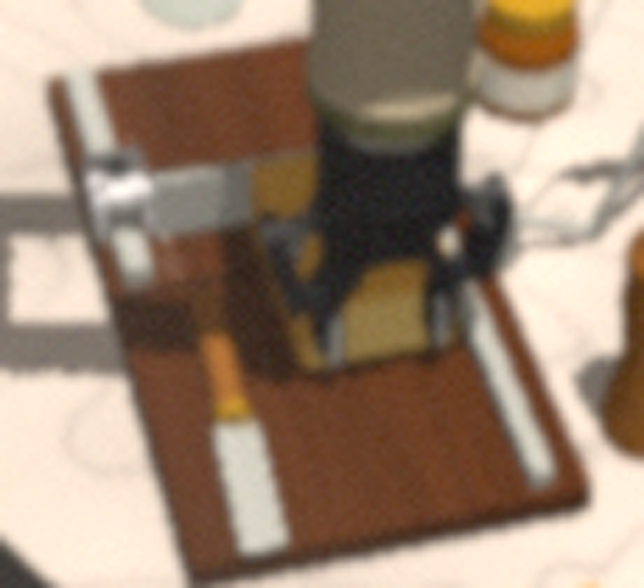

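The block's front is at or almost at the plate (crop x≈250, y≈200). I'll continue in 0.5 mm steps up to about 8 N.

```bash
python3 -m jog '0.005 0 0 0 0 0 -0.18'| grep -E 'pos|ft';python3 -m jog '0.005 0 0 0 0 0 -0.18'| grep -E 'pos|ft';python3 -c "
from bench import *;print(sense()['wrist_torque'])"
```

```text
tool_pos: [553.0, -140.2, 218.8]
ft_force: [-1.3, -4.0, 1.5]
tool_pos: [553.1, -139.7, 218.8]
ft_force: [-0.5, -4.4, 1.1]
[-0.68316873  0.09329953 -0.07625613]
```

```bash
python3 -m jog '0.005 0 0 0 0 0 -0.18'| grep -E 'pos|ft';python3 -m jog '0.005 0 0 0 0 0 -0.18'| grep -E 'pos|ft';python3 -m jog '0.005 0 0 0 0 0 -0.18'| grep -E 'pos|ft'
```

```text
tool_pos: [553.2, -139.2, 218.8]
ft_force: [-2.1, -4.9, 0.1]
tool_pos: [553.3, -138.7, 218.8]
ft_force: [-1.1, -5.4, 2.0]
tool_pos: [553.3, -138.5, 218.8]
ft_force: [-2.4, -8.5, 0.2]
```

```bash
python3 -c "
from bench import *;from h import *
t=sense();print(t['time'],t['wrist_torque'],toB(t['tool_pos'],(544.5,-46.5,-9.3)))"
```

```text
16.25 [-1.18471957  0.25358835 -0.0230555 ] [[ 23.53390254 -89.37291441]]
```

The hand has stalled and the force has jumped to 8.5 N, so the block is bearing on the stop. One slight nudge to seat it, then retreat.

```bash
python3 -m jog '0.003 0 0 0 0 0 -0.18;0 0 0 0 0 0 -0.18'| grep -E 'pos|ft'; python3 -c "
from bench import *;print(sense()['wrist_torque'])"; python3 -m jog '-0.05 0 0 0 0 0 -0.18;-0.3 0 0 0 0 0 -0.18;-0.3 0 -0.4 0 0 0 -0.18;0 0 -0.6 0 0 0 -0.18;0 0 -0.6 0 0 0 -0.18'| grep -E 'pos|ft';python3 -m jog '-0.5 -0.3 -0.3 0 0 0 -0.18;-0.5 -0.3 0 0 0 0 -0.18;0 0 0 0 0 0 -0.18;0 0 0 0 0 0 -0.18'| grep -E 'pos|ft'; python3 - <<'E'
from bench import *;from h import *
s=snapshot("top"); np.savez("pics/t7.npz",**s); a=cv2.resize(s["img"][165:267,205:367,::-1],None,fx=4.9,fy=4.9,interpolation=cv2.INTER_CUBIC); b=snapshot("side")["img"][180:285,230:345,::-1]
cv2.imwrite("pics/t7.png",cv2.convertScaleAbs(a,alpha=1.5,beta=10))
cv2.imwrite("pics/s7.png",cv2.convertScaleAbs(cv2.resize(b,None,fx=5.6,fy=5.6,interpolation=cv2.INTER_CUBIC),alpha=1.5))
E
```

```text
tool_pos: [553.3, -138.4, 218.8]
ft_force: [-0.9, -7.3, 0.6]
[-1.19265772  0.23457221 -0.02226807]
tool_pos: [542.5, -201.9, 379.6]
ft_force: [0.7, 0.3, 0.1]
tool_pos: [469.3, -288.7, 406.8]
ft_force: [0.1, -0.5, -0.0]
```

View pics/t7.png

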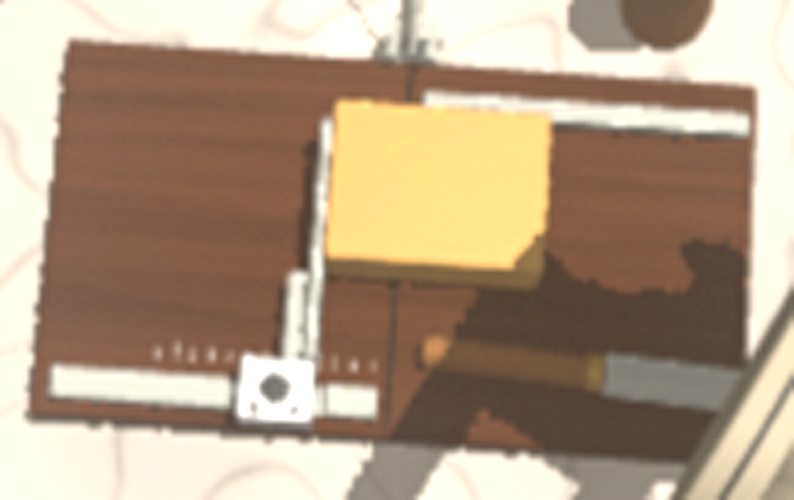

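The block's front edge, (336,100)–(328,260), lies along the plate, (325,120)–(315,355), with no gap. The cap is at (275,387), the bow is still raised and the knife is unmoved. I'll check the cap numerically.

```bash
python3 - <<'E'
from h import *
T=np.load("pics/t7.npz"); B=(546.14,-45.16,-9.14); ta=lambda p:(np.array(p)+.5)/4.9-.5+[205,165]
print("cap",toB(ray(T,ta([(275,387)]),74),B).round(1),"carriage",toB(ray(T,ta([(238,387),(315,390)]),66),B).round(1).tolist(),"block",toB(ray(T,ta([(336,100),(328,260),(551,113)]),76),B).round(1).tolist())
E
```

```text
cap [[-92.2  61.1]] carriage [[-92.3, 81.6], [-91.1, 39.8]] block [[69.5, 39.9], [-21.0, 37.7], [70.1, -79.1]]
```

```bash
python3 -c "
from bench import *
print(hand_in())"
```

```text
the job is handed in; nothing more can be done
None
```

I handed the job in: the stop clicked into the middle notch (cap at y ≈ 61 mm, so the face is at about 40 mm), the block was pushed up against it with no gap visible, the wire is still raised, and the hand is clear; no verdict came back.

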